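# Stroke down the glued insole pieces and hold the toe

### The job

The four turquoise insole pieces on the yellow sole in the sprung gluing stand have just been glued: with the fingertips, stroke lightly along the row from the heel piece over the arch and ball pieces to the toe piece, so that each is touched in that order. Finish while still holding the toe piece gently down, with the sprung bed pressed about halfway, and never push the bed down to its stop. Do not grip the sole, and leave the other things on the table where they are.

Things in the scene. Friction and masses are not known exactly. Their poses are not given: they have to be found in the camera images.
- stand: the gluing stand: a grey foot plate 290 x 120 x 20 mm, bolted to the table. Origin: centre of its underside, on the table; x runs along the stand from the heel end to the toe end, z up. Its place and its direction on the table (any yaw) change from run to run
- bed (a joint): how far the aluminium bed (270 x 100 mm, 45 mm above the table) that carries sole and pieces is pressed straight down against its springs, in m: 0 at rest, 0.016 at the hard stop. It needs about 1 N to start and about 0.4 N more per mm (4 N at 7 mm, 7 N at the stop), and rises again when let go
- sole: the pale yellow wedge-heeled sandal sole with a dark brown heel, about 264 mm long, 68 mm wide at the heel and 84 mm at the ball, fixed on the bed; the heel end is narrower and stands 16 mm higher than the flat front. Origin and axes as for the stand (origin at table height under its middle), sinks with the bed
- heel_piece: turquoise insole piece, 4 mm thick, standing 4 mm proud of the sole: first piece, on the raised narrow end of the sole, level, 52 x 34 mm, its top 86 mm above the table with the bed at rest. Origin: middle of its top face; x along the piece towards the toe, z out of its top. The four pieces lie in a gently curved row, middles about 58 mm apart, with gaps of about 6 mm
- arch_piece: turquoise insole piece, 4 mm thick, standing 4 mm proud of the sole: second piece, on the slope from heel to front, 52 x 28 mm, sloping down 15 degrees towards the toe, middle of its top 78 mm above the table with the bed at rest. Origin: middle of its top face; x along the piece towards the toe, z out of its top. The four pieces lie in a gently curved row, middles about 58 mm apart, with gaps of about 6 mm
- ball_piece: turquoise insole piece, 4 mm thick, standing 4 mm proud of the sole: third piece, on the broad flat part, level, 52 x 38 mm, its top 70 mm above the table with the bed at rest. Origin: middle of its top face; x along the piece towards the toe, z out of its top. The four pieces lie in a gently curved row, middles about 58 mm apart, with gaps of about 6 mm
- toe_piece: turquoise insole piece, 4 mm thick, standing 4 mm proud of the sole: fourth and last piece, at the broad low end of the sole, level, 52 x 36 mm, its top 70 mm above the table with the bed at rest. Origin: middle of its top face; x along the piece towards the toe, z out of its top. The four pieces lie in a gently curved row, middles about 58 mm apart, with gaps of about 6 mm
- tack_jar: bystander, leave alone: jar with a brass lid, 48 mm across, 62 mm high, standing about 12 cm to one side of the stand's middle line. Origin: centre of its underside
- heel_block: bystander, leave alone: wooden heel block, 55 x 45 x 52 mm, beside the stand. Origin: centre of its underside
- rosette: bystander, leave alone: flat tan disc ornament, 52 mm across, 12 mm high, beside the stand. Origin: centre of its underside
- mug: bystander, leave alone: white mug, 80 mm across, 90 mm high. Origin: centre of its underside
- phone: bystander, leave alone: black phone lying flat, 150 x 72 x 9 mm. Origin: centre of its underside
- hammer: bystander, leave alone: hammer lying flat, 240 mm long. Origin: centre of its underside
- spare_sole: bystander, leave alone: a second yellow sole with a dark brown strip, lying flat on the table, about 264 mm long, 15 mm high. Origin: centre of its underside

How it is judged:
On the way, in this order (a step that is already met when the one before it is completed fails the run):
1. the fingertips touch the heel piece (contact force between the fingers and heel_piece above 0.3 N), for 0.1 s.
2. the fingertips touch the arch piece (contact force between the fingers and arch_piece above 0.3 N), for 0.1 s.
3. the fingertips touch the ball piece (contact force between the fingers and ball_piece above 0.3 N), for 0.1 s.
4. the fingertips touch the toe piece (contact force between the fingers and toe_piece above 0.3 N), for 0.1 s.
At the end, for the whole second after the job is handed in: The fingertips press on the toe piece with 0.8 to 12 N and rest on neither the heel nor the arch piece; the bed is held 3 to 13 mm down; every bystander is within 20 mm of where it stood (contact force between the fingers and toe_piece above 0.8 N and value of joint bed between 0.003 and 0.013 m and contact force between anything else and toe_piece below 12 N and contact force between the fingers and heel_piece below 0.2 N and contact force between the fingers and arch_piece below 0.2 N and distance of each of tack_jar, heel_block, rosette, mug, phone, hammer, spare_sole from where it was at the start of the episode below 0.02 m); the arm keeps its last pose, push and grip.
It fails at once if the bed is pushed down to its stop (deeper than 15 mm) (value of joint bed above 0.015 m).
It fails at once if the sole itself is gripped or shoved (over 12 N from the fingers) (contact force between the fingers and sole above 12 N).
It fails at once if a bystander is moved, lifted or carried by more than 20 mm (distance of any of tack_jar, heel_block, rosette, mug, phone, hammer, spare_sole from where it was at the start of the episode above 0.02 m).
It also fails if it takes over 45 s, if anything falls off the work surface, if the arm or the gripper's body presses on something with over 40 N, if the wrist force passes 120 N, or if a joint passes its speed limit or range.

### The arm

A 7-joint arm with a two-finger parallel gripper is mounted at the origin on the work surface. World frame = base frame: x ahead of the robot, y to its left, z up, the work surface at z = 0. Lengths are in m, angles in rad, forces in N, time in s.
With the tool pointing down it reaches from about 0.425 to 0.925 m from the base axis. Payload 6.8 kg.
Tool frame: the origin (TCP) lies at the very end of the fingers, on their centre line; the grasp point (between the pads) lies 19 mm behind it (bot.grip_depth is the distance from the TCP to the grasp point, in m); z points along the fingers, y is the direction in which the jaws open and shut (so a half turn about z gives the same grasp; the last joint's range is limited). The gripper opens to 85 mm and grips with 20 to 120 N. Pads are 22 mm wide; open, the fingers measure 114 mm over their backs; the gripper's body (76 mm by 85 mm) begins 54 mm behind the grasp point. The pads swing forward as they close: fully open they stand 13 mm farther back than shut.
Start: joints at [1.151, 0.477, 0.022, 1.555, -0.011, 1.109, -0.083], TCP at [0.207, -0.642, 0.194] pointing down, gripper open.
Joint ranges: [-2.96, 2.96], [-0.34, 2.1], [-1.41, 1.46], [0.24, 2.44], [-1.37, 4.51], [0.17, 1.92], [-2.96, 2.96]. Speed limits (rad/s): [2.39, 2.39, 3.14, 3.14, 3.14, 3.14, 3.14].

### API

Orientations are given as a unit quaternion [w, x, y, z].
In Python, from station import bot gives the robot as it stands.
- The arm moves only by the tool step_arm, never from a script. Its argument "increments" is a list of rows, each a list of 7 numbers: the shift along the world's x, y, z in m, then the turn, a rotation vector about the world's x, y, z in degrees, then the gripper command: -1 is fully open, 1 is shut, values between are in proportion. In form: [[dx, dy, dz, rx, ry, rz, fingers], ...]. A call has 1 to 10 rows; each row is the pose to reach, as a shift and turn from the pose commanded when the call began; what a row does not reach only later rows make up. A row lasts 1/12 s, in which the tool goes at most 41.7 mm and 7.16 degrees, less where a joint would pass 70% of its speed; a pose out of reach is approached as far as the arm can. A call with a gripper value outside its range is refused whole. The fingers move at their own pace and stop on an object; "force" is the grip in N (left out, the last holds). Time passes only in rows, so rows that repeat a pose let the fingers close. It gives the time, the measured TCP pose, the force and the opening at its end, in the units of the state.
- bot.get_obs(): the state, without advancing time (a new reading comes with each control period).
- bot.read_camera(name): name is "scene" or "top"; returns a dict with "color" (384x512x3 uint8, red, green, blue), "intrinsics" (3x3 intrinsics, pixels), "D" ([k1, k2, p1, p2, k3] as OpenCV has them; the pictures are not rectified), "extrinsics" (4x4, takes a point from camera to world coordinates). Camera axes: x right, y up, looking along -z (the intrinsics and any distortion apply to the point x, -y, -z); pixel columns grow to the right and rows downward; lengths in m; the calibration is good to about 2 mm. A picture is of the moment at which its call begins. There is no depth.
- bot.hand_in(): hands the job in, once; it reports no verdict.
Trained networks look in the newest picture that a camera, given by its name, has taken for a name from the list of things; names that differ only in an ending like _2 or _b are one class to them, and where a whole thing is asked for, a point or a joint stands for the part that bears it (a point fixed in the world has none). Each returns a list of dicts, best first, with "conf" (0 to 1); they miss things now and then, are a little off and sometimes report something else, mostly with a low value. They report only what shows in the picture. A call takes as long as a camera call.
- bot.recognise(thing, camera): "location" ([column, row] as shares, 0 to 1, of the picture: columns of its width, rows of its height, amid what is visible of it).
- bot.place_of(thing, camera): "location" ([column, row] as shares, 0 to 1, of the picture: columns of its width, rows of its height: a listed point, or the origin of a listed thing).
The state is a dict: "t": time; "q": joint angles; "joint_vel": joint speeds; "joint_torque": joint torques, N m; "eef_pos": TCP position; "tool_rot": TCP orientation; "contact_force": force on the tool from outside, world axes, zero at the start; "torque": the same for the moment, N m; "gripper_width": opening from 0.0 (shut) to 1.0 (fully open).
Only numpy, scipy, OpenCV 4.12 (cv2) and the standard library are available. Lean on these libraries where they do the work, as an engineer would, in place of code of your own. Each camera call takes 0.05 s, during which the arm holds its last target.

## Working session

There is one attempt and no reset: what is moved stays moved. The work goes in short steps, Python scripts to look and compute and a tool call to move; the robot and the scene stay as the last step left them, time stands still between calls to the robot, and variables do not carry over. Pictures are saved under pics/ and viewed, and the job is handed in when it is done.

Besides the shell and the picture viewer there is one more tool, called after "Request:" as name([rows], argument=value, ...), one row to a line, values as JSON. step_arm: Moves the arm, as the interface text tells. Its arguments: {"type":"object","properties":{"increments":{"type":"array","items":{"type":"array","items":{"type":"number"}}},"force":{"type":"number"}},"required":["increments"]}

```bash
ls; mkdir -p pics
cat > h.py <<'E'
import numpy as np, cv2
from station import bot
def ray(cam,px):
    K=np.array(cam["intrinsics"],float);D=np.array(cam["D"],float);T=np.array(cam["extrinsics"],float)
    u=cv2.undistortPoints(np.array([[px]],float),K,D)[0,0]
    d=T[:3,:3]@np.array([u[0],-u[1],-1.0]);return T[:3,3],d
def atz(cam,px,z):
    o,d=ray(cam,px);return o+d*(z-o[2])/d[2]
E
python3 - <<'E'
from h import *
o=bot.get_obs();print(o)
for c in("scene","top"):
    cam=bot.read_camera(c);im=cam["color"];cv2.imwrite(f"pics/{c}0.png",cv2.cvtColor(im,cv2.COLOR_RGB2BGR))
    print(c,np.array(cam["extrinsics"]).round(3).tolist())
    for n,z in(("heel_piece",.086),("arch_piece",.078),("ball_piece",.070),("toe_piece",.070),("stand",0),("tack_jar",0),("heel_block",0),("rosette",0),("mug",0),("hammer",0),("phone",0),("spare_sole",0)):
        for r in bot.place_of(n,c)[:2]:
            px=np.array(r["location"])*[512,384]
            print(n,round(r["conf"],2),px.round(1),atz(cam,px,z).round(4))
E
```

```text
pics
{'t': 0.0, 'q': array([ 1.15090167,  0.47782626,  0.02231584,  1.55649908, -0.01149648,
        1.10926848, -0.08310287]), 'joint_vel': array([ 0.00037024, -0.00035601, -0.00057504, -0.00157034, -0.00178841,
        0.00050532, -0.00013745]), 'joint_torque': array([ 8.35604369e-04, -5.96443033e+01,  1.60826359e+00, -2.81200451e+01,
        1.24420857e-02,  9.44914296e-03,  3.13648661e-05]), 'eef_pos': array([ 0.20685142, -0.64180893,  0.19248766]), 'tool_rot': array([-9.12652578e-04,  9.87868983e-01,  1.55286813e-01, -2.10701219e-04]), 'contact_force': array([ 0.58097315, -0.35009847,  0.69291729]), 'torque': array([ 0.04492424,  0.01158574, -0.03925086]), 'gripper_width': 1.0050890603192708}
scene [[0.302, -0.829, 0.471, 1.028], [0.953, 0.26, -0.154, -0.111], [0.005, 0.495, 0.869, 0.919], [0.0, 0.0, 0.0, 1.0]]
arch_piece 0.61 [263.4 191.1] [0.5757 0.0663 0.078 ]
ball_piece 0.54 [246.2 184.5] [0.5361 0.0279 0.07  ]
toe_piece 0.47 [233.2 170.3] [0.4783 0.0058 0.07  ]
toe_piece 0.28 [294.6 184.7] [0.578  0.1597 0.07  ]
stand 0.91 [255.2 195.9] [0.5422 0.0536 0.    ]
stand 0.24 [26
[... 733 characters left out ...]
250.1 189.6] [0.5735 0.0631 0.078 ]
ball_piece 0.69 [261.2 207.8] [0.52   0.0285 0.07  ]
toe_piece 0.49 [268.6 226.2] [0.4652 0.005  0.07  ]
toe_piece 0.45 [300.1 199.9] [ 0.5465 -0.0879  0.07  ]
stand 0.69 [258.5 197.5] [0.5551 0.0388 0.    ]
tack_jar 0.61 [298.  199.4] [ 0.552  -0.0866  0.    ]
tack_jar 0.34 [236.9 235.1] [0.4344 0.1041 0.    ]
heel_block 0.7 [208.8 200.1] [0.5429 0.1968 0.    ]
rosette 0.47 [239.  234.9] [0.4352 0.0974 0.    ]
mug 0.64 [408.8 243.7] [ 0.418  -0.4463  0.    ]
hammer 0.83 [149.  188.6] [0.5751 0.3924 0.    ]
phone 0.85 [404.7 162.9] [ 0.6786 -0.4322  0.    ]
phone 0.28 [260.9 206.8] [0.5258 0.0304 0.    ]
spare_sole 0.56 [116.3 243.4] [0.3953 0.4938 0.    ]
```

Run:
```python
import cv2
for c,(a,b,w,h) in dict(scene=(180,130,150,112),top=(190,140,133,100)).items():
    im=cv2.imread(f"pics/{c}0.png");cv2.imwrite(f"pics/{c}0c.png",cv2.resize(im[b:b+h,a:a+w],None,fx=5 if c=="scene" else 6,fy=5 if c=="scene" else 6,interpolation=cv2.INTER_CUBIC))
```

```text
(no output)
```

View pics/scene0.png

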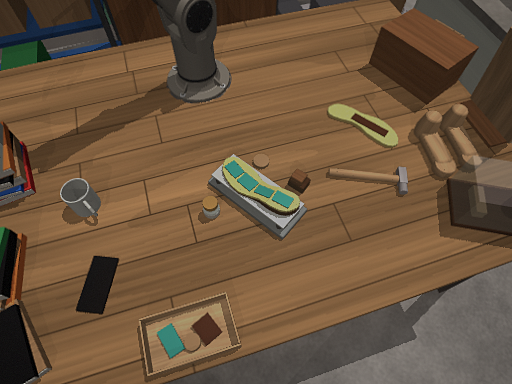

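View pics/top0c.png

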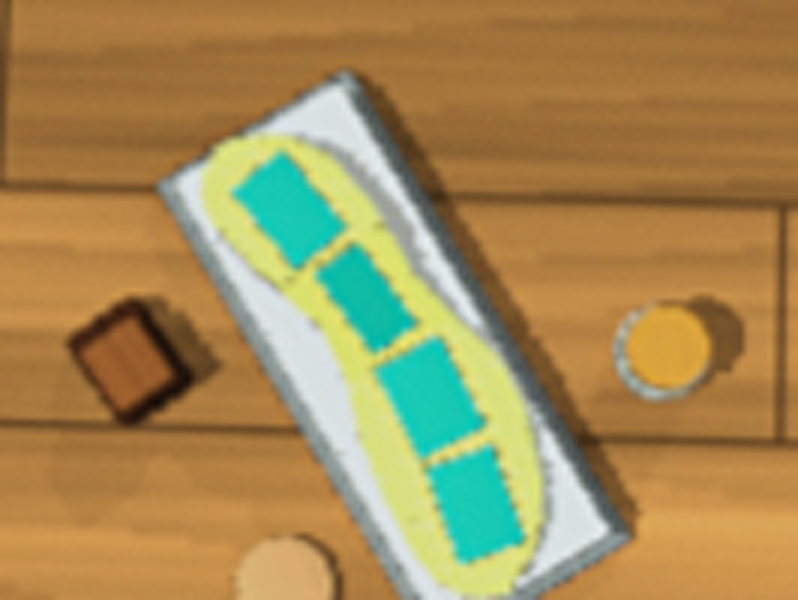

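View pics/scene0c.png

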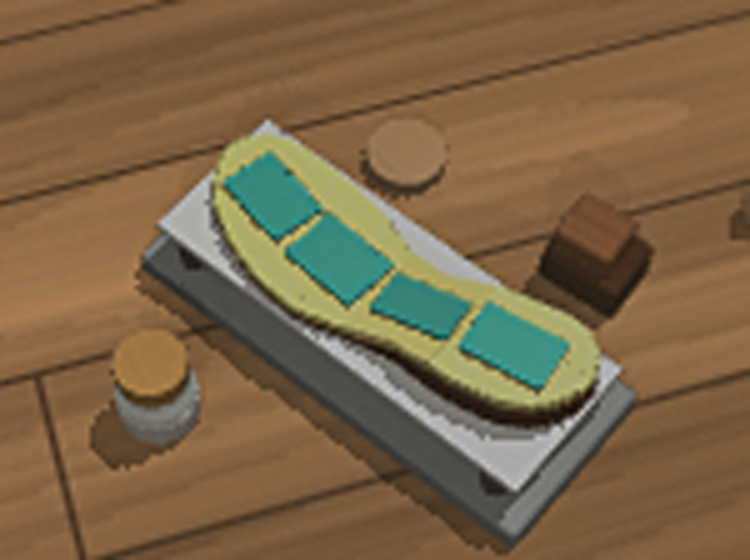

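Both views agree. The heel end, with the thick brown edge, is the far-left one (top crop about 290,210; scene crop about 515,345). The toe is near the robot (top crop about 478,505; scene crop about 270,195). Next I refine the piece centres by colour segmentation.

Run:
```python
from h import *
zs=[.086,.078,.07,.07]
for c,roi in(("top",(190,140,133,100)),("scene",(200,140,120,90))):
    cam=bot.read_camera(c);im=cam["color"];hsv=cv2.cvtColor(im,cv2.COLOR_RGB2HSV)
    m=cv2.inRange(hsv,(78,120,60),(98,255,255));mm=np.zeros_like(m);a,b,w,h=roi;mm[b:b+h,a:a+w]=m[b:b+h,a:a+w]
    n,l,s,ce=cv2.connectedComponentsWithStats(mm,connectivity=4)
    L=[]
    for i in range(1,n):
        if s[i,4]<30: continue
        p=atz(cam,ce[i],.07);L.append((-p[0],i))
    for (k,i),z in zip(sorted(L),zs):
        ys,xs=np.where(l==i)
        P=np.array([atz(cam,(x,y),z)[:2] for x,y in zip(xs,ys)])
        w,v=np.linalg.eigh(np.cov(P.T));ax=v[:,1]; ax=ax*(-1 if ax[0]>0 else 1)
        print(c,s[i,4],ce[i].round(1),P.mean(0).round(4),"yaw",np.degrees(np.arctan2(ax[1],ax[0])).round(1),"size",np.sqrt(12*w).round(3))
```

```text
top 176 [237.7 174.6] [0.617  0.1012] yaw -139.8 size [0.032 0.05 ]
top 141 [250.5 189.3] [0.5744 0.0621] yaw -141.9 size [0.026 0.05 ]
top 195 [261.2 205.9] [0.5258 0.0288] yaw -150.1 size [0.035 0.05 ]
top 189 [268.8 223.7] [0.4728 0.0046] yaw -158.3 size [0.034 0.05 ]
scene 198 [282.  198.7] [0.618  0.1056] yaw -137.9 size [0.033 0.051]
scene 139 [263.6 190.9] [0.5751 0.0669] yaw -129.7 size [0.027 0.046]
scene 196 [247.2 181.5] [0.5271 0.0337] yaw -150.4 size [0.037 0.051]
scene 175 [234.  168.8] [0.4737 0.0095] yaw -159.2 size [0.035 0.052]
```

Request:
step_arm([
  [0.016,0.029,0.002,0,0,1,1],
  [0.032,0.058,0.004,0,0,2,1],
  [0.048,0.087,0.006,0,0,3,1],
  [0.064,0.116,0.008,0,0,4,1],
  [0.08,0.145,0.01,0,0,5,1],
  [0.096,0.174,0.01,0,0,6,1],
  [0.112,0.203,0.01,0,0,7,1],
  [0.128,0.232,0.01,0,0,8,1],
  [0.144,0.261,0.01,0,0,9,1],
  [0.16,0.29,0.01,0,0,10,1],
], force=20)

```text
t: 2.23
eef_pos: [0.3677, -0.3511, 0.2038]
tool_rot: [0.0, 0.971, 0.241, 0.0]
contact_force: [0.6, -0.6, -0.1]
gripper_width: 0.001
```

Request:
step_arm([
  [0.016,0.029,0,0,0,1,1],
  [0.032,0.058,0,0,0,2,1],
  [0.048,0.087,0,0,0,3,1],
  [0.064,0.116,0,0,0,4,1],
  [0.08,0.145,0,0,0,5,1],
  [0.096,0.174,0,0,0,6,1],
  [0.112,0.203,0,0,0,7,1],
  [0.128,0.232,0,0,0,7,1],
  [0.144,0.261,0,0,0,7,1],
  [0.16,0.29,0,0,0,7,1],
])

```text
t: 3.07
eef_pos: [0.5277, -0.0611, 0.2038]
tool_rot: [0.0, 0.954, 0.299, 0.0]
contact_force: [1.1, -0.7, -0.1]
gripper_width: -0.001
```

Request:
step_arm([
  [0.015,0.027,0,0,0,0,1],
  [0.03,0.054,0,0,0,0,1],
  [0.045,0.081,0,0,0,0,1],
  [0.06,0.108,0,0,0,0,1],
  [0.075,0.135,0,0,0,0,1],
  [0.09,0.165,0,0,0,0,1],
  [0.09,0.165,0,0,0,0,1],
  [0.09,0.165,0,0,0,0,1],
])

```text
t: 3.73
eef_pos: [0.6172, 0.1052, 0.2033]
tool_rot: [-0.001, 0.953, 0.301, 0.0]
contact_force: [-0.4, -0.2, -0.5]
gripper_width: 0.001
```

Request:
step_arm([
  [0,-0.002,-0.02,0,0,0,1],
  [0,-0.002,-0.04,0,0,0,1],
  [0,-0.002,-0.06,0,0,0,1],
  [0,-0.002,-0.08,0,0,0,1],
  [0,-0.002,-0.095,0,0,0,1],
  [0,-0.002,-0.105,0,0,0,1],
  [0,-0.002,-0.11,0,0,0,1],
  [0,-0.002,-0.11,0,0,0,1],
  [0,-0.002,-0.11,0,0,0,1],
])

```text
t: 4.48
eef_pos: [0.6175, 0.1002, 0.0941]
tool_rot: [0.0, 0.954, 0.299, 0.0]
contact_force: [-0.1, -0.4, -0.0]
gripper_width: 0.0
```

Run:
```python
from h import *
for c,(a,b,w,h) in dict(scene=(190,110,150,112),top=(190,140,133,100)).items():
    im=bot.read_camera(c)["color"][b:b+h,a:a+w]
    cv2.imwrite(f"pics/{c}1.png",cv2.cvtColor(cv2.resize(im,None,fx=5,fy=5,interpolation=cv2.INTER_CUBIC),cv2.COLOR_RGB2BGR))
print(bot.get_obs()["eef_pos"],bot.get_obs()["contact_force"])
```

```text
[0.61791723 0.10056223 0.09470803] [-0.4850775  -0.34037709 -0.12407955]
```

View pics/scene1.png

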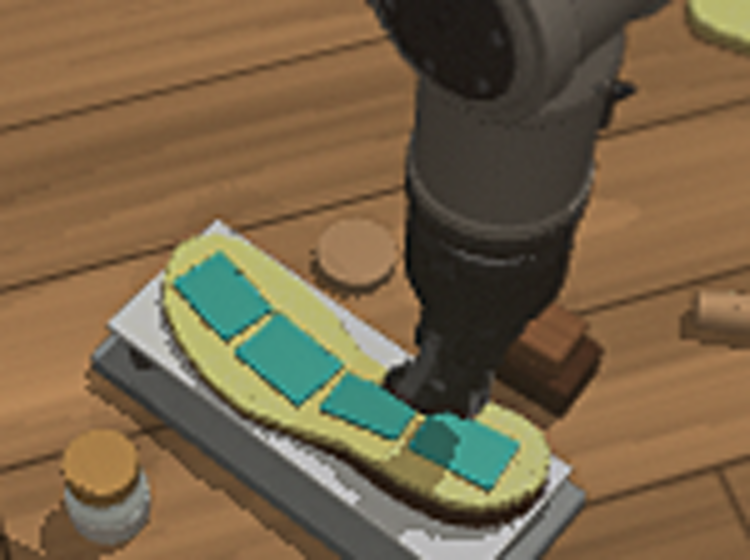

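Run:
```python
from h import *
for c,(a,b,w,h) in dict(scene=(190,110,150,112),top=(190,140,133,100)).items():
    cam=bot.read_camera(c);im=cv2.cvtColor(cam["color"],cv2.COLOR_RGB2BGR)[b:b+h,a:a+w];im=cv2.resize(im,None,fx=5,fy=5,interpolation=cv2.INTER_CUBIC)
    T=np.linalg.inv(np.array(cam["extrinsics"]))
    for p,col in(((.6178,.1003,.0945),(0,0,255)),((.6178,.1003,.086),(255,0,255)),((.6175,.1033,.086),(255,255,255))):
        q=T[:3,:3]@p+T[:3,3];q=q*[1,-1,-1]
        u=cv2.projectPoints(q.reshape(1,3),np.zeros(3),np.zeros(3),np.array(cam["intrinsics"]),np.array(cam["D"]))[0].ravel()
        print(c,u); cv2.circle(im,tuple(int(x) for x in ((u-[a,b]+.5)*5)),4,col,-1)
    cv2.imwrite(f"pics/{c}2.png",im)
```

```text
scene [280.37564995 197.6518138 ]
scene [280.14954298 199.15084276]
scene [281.14311732 198.77134055]
top [237.80040318 173.9728961 ]
top [237.98443072 174.30299825]
top [236.98053704 174.37975264]
```

View pics/scene2.png

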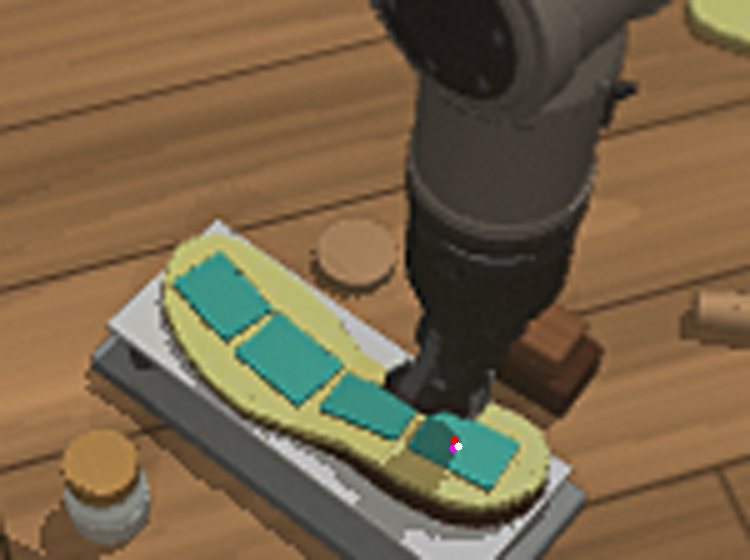

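View pics/top2.png

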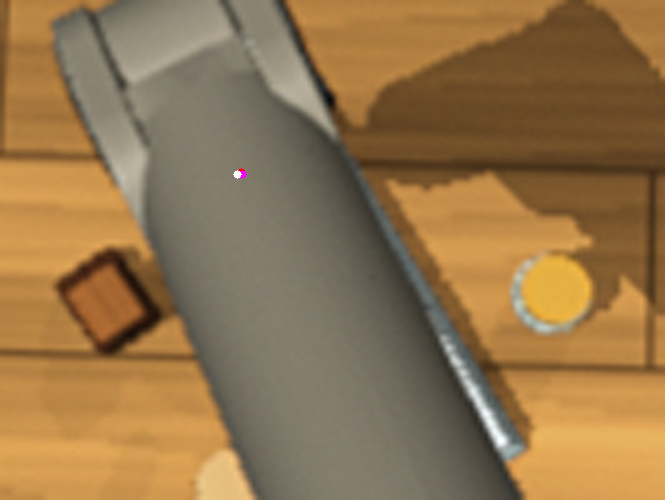

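Run:
```python
from h import *
im=bot.read_camera("scene")["color"][165:220,250:310]
im=cv2.convertScaleAbs(im,alpha=2,beta=20)
cv2.imwrite("pics/z3.png",cv2.cvtColor(cv2.resize(im,None,fx=10,fy=10,interpolation=cv2.INTER_NEAREST),cv2.COLOR_RGB2BGR))
```

```text
(no output)
```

View pics/z3.png

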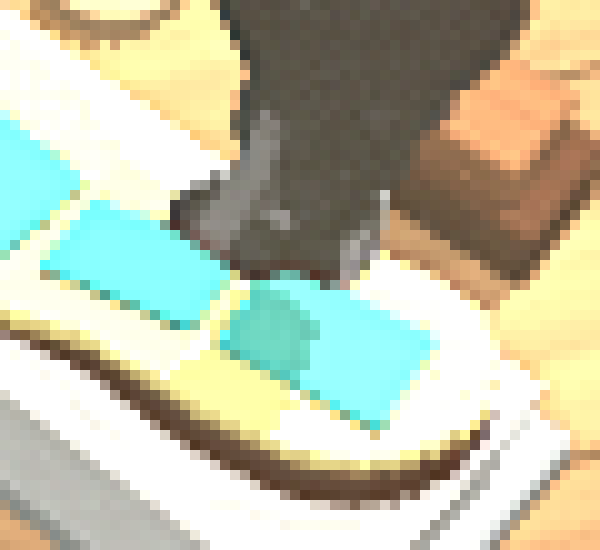

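The dark outline in the scene view (zoom about 170–380, 180–290) is the gripper body and linkage, which hides the tip. I'll feel for contact by force instead.

Request:
step_arm([
  [0,0.001,-0.002,0,0,0,1],
  [0,0.002,-0.004,0,0,0,1],
  [0,0.002,-0.006,0,0,0,1],
  [0,0.002,-0.007,0,0,0,1],
  [0,0.002,-0.008,0,0,0,1],
  [0,0.002,-0.008,0,0,0,1],
])

```text
t: 5.23
eef_pos: [0.6169, 0.1025, 0.0851]
tool_rot: [-0.0, 0.954, 0.3, -0.0]
contact_force: [-0.4, -0.8, 0.6]
gripper_width: 0.003
```

Request:
step_arm([
  [0,0,-0.001,0,0,0,1],
  [0,0,-0.002,0,0,0,1],
  [0,0,-0.002,0,0,0,1],
])

```text
t: 5.48
eef_pos: [0.617, 0.1024, 0.0833]
tool_rot: [0.0, 0.954, 0.299, -0.0]
contact_force: [0.5, -0.1, -0.4]
gripper_width: 0.003
```

Request:
step_arm([
  [0,0,-0.001,0,0,0,1],
  [0,0,-0.002,0,0,0,1],
  [0,0,-0.002,0,0,0,1],
])

```text
t: 5.73
eef_pos: [0.6169, 0.1025, 0.0813]
tool_rot: [-0.0, 0.954, 0.3, -0.0]
contact_force: [0.3, -0.2, 0.1]
gripper_width: -0.001
```

```bash
cat > f.py <<'E'
from h import *
L=[]
for i in range(5):
    bot.read_camera("scene");o=bot.get_obs();L.append(np.r_[o["eef_pos"],o["contact_force"],o["torque"]])
L=np.array(L);print(o["t"],L.mean(0).round(4),L.std(0).round(3))
E
python3 f.py
```

```text
5.9833 [ 0.6171  0.1025  0.0815 -0.2367 -0.054  -0.2471  0.0022  0.0133 -0.0069] [0.    0.    0.    0.266 0.4   0.54  0.014 0.05  0.027]
```

Request:
step_arm([
  [0,0,-0.001,0,0,0,1],
  [0,0,-0.002,0,0,0,1],
  [0,0,-0.002,0,0,0,1],
])

```text
t: 6.23
eef_pos: [0.6169, 0.1025, 0.0792]
tool_rot: [-0.0, 0.954, 0.3, -0.0]
contact_force: [0.4, -1.3, -0.1]
gripper_width: -0.002
```

```bash
python3 f.py
python3 - <<'E'
from h import *
im=bot.read_camera("scene")["color"][165:220,250:310]
im=cv2.convertScaleAbs(im,alpha=2,beta=20)
cv2.imwrite("pics/z4.png",cv2.cvtColor(cv2.resize(im,None,fx=10,fy=10,interpolation=cv2.INTER_NEAREST),cv2.COLOR_RGB2BGR))
E
```

```text
6.4833 [ 0.617   0.1025  0.0794 -0.1527 -0.1801 -0.0493 -0.0133 -0.0014  0.0183] [0.    0.    0.    0.218 0.279 0.329 0.021 0.027 0.014]
```

View pics/z4.png

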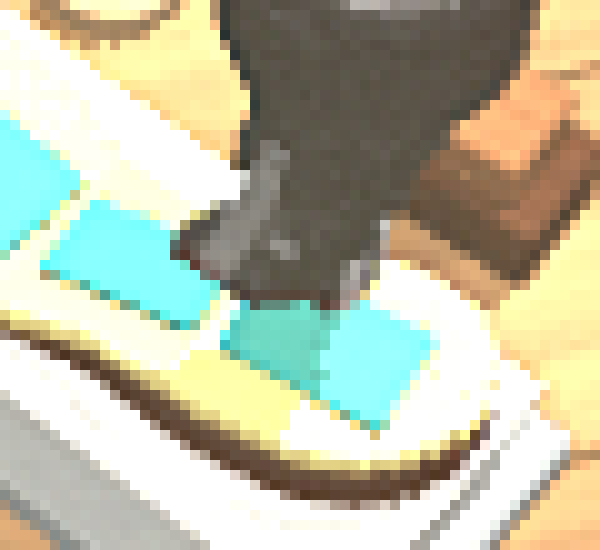

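Request:
step_arm([
  [0,0,-0.001,0,0,0,1],
  [0,0,-0.002,0,0,0,1],
  [0,0,-0.002,0,0,0,1],
])

```text
t: 6.78
eef_pos: [0.6169, 0.1025, 0.0773]
tool_rot: [0.0, 0.954, 0.3, -0.0]
contact_force: [-0.1, 0.5, 0.4]
gripper_width: 0.003
```

```bash
python3 f.py
```

```text
7.0333 [ 0.617   0.1025  0.0774 -0.2426  0.0262  0.2296  0.007   0.0024 -0.022 ] [0.    0.    0.    0.328 0.289 0.307 0.035 0.034 0.043]
```

Request:
step_arm([
  [0,0,-0.001,0,0,0,1],
  [0,0,-0.002,0,0,0,1],
  [0,0,-0.002,0,0,0,1],
])

```text
t: 7.28
eef_pos: [0.6169, 0.1025, 0.0752]
tool_rot: [-0.0, 0.954, 0.3, -0.0]
contact_force: [0.0, -0.5, -0.4]
gripper_width: 0.004
```

```bash
cat >> f.py <<'E'
cam=bot.read_camera("scene");hsv=cv2.cvtColor(cam["color"],cv2.COLOR_RGB2HSV)
g=cam["color"][155:215,205:320].astype(float)
import os
if os.path.exists("ref.npy"):
    r=np.load("ref.npy")
    m=slice(0,38),slice(0,55)   # toe/ball zone
    (dx,dy),resp=cv2.phaseCorrelate(r[m].mean(2),g[m].mean(2),cv2.createHanningWindow((55,38),cv2.CV_64F));print("shift px",round(dx,2),round(dy,2),round(resp,2))
else: np.save("ref.npy",g)
E
python3 f.py
```

```text
7.5333 [ 0.617   0.1025  0.0755  0.2843 -0.3628 -0.1225  0.0167 -0.0219 -0.0079] [0.    0.    0.    0.39  0.455 0.327 0.022 0.028 0.032]
```

Request:
step_arm([
  [0,0,-0.001,0,0,0,1],
  [0,0,-0.002,0,0,0,1],
  [0,0,-0.002,0,0,0,1],
])

```text
t: 7.83
eef_pos: [0.6169, 0.1025, 0.0733]
tool_rot: [0.0, 0.954, 0.3, -0.0]
contact_force: [-0.2, -0.2, -0.0]
gripper_width: 0.001
```

```bash
python3 f.py
python3 - <<'E'
from h import *
im=bot.read_camera("scene")["color"][165:220,250:310]
im=cv2.convertScaleAbs(im,alpha=2,beta=20)
cv2.imwrite("pics/z5.png",cv2.cvtColor(cv2.resize(im,None,fx=10,fy=10,interpolation=cv2.INTER_NEAREST),cv2.COLOR_RGB2BGR))
E
```

```text
8.0833 [ 0.617   0.1025  0.0734  0.1665 -0.3066 -0.1263  0.0165  0.0021 -0.0094] [0.    0.    0.    0.331 0.578 0.441 0.026 0.033 0.018]
shift px 0.02 -0.01 1.0
```

View pics/z5.png

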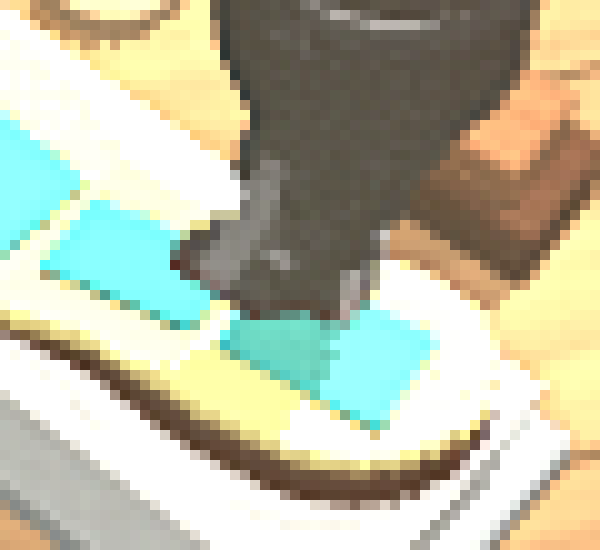

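Request:
step_arm([
  [0,0,0.015,0,0,0,1],
  [0,0,0.03,0,0,0,1],
  [0,0,0.045,0,-5,0,1],
  [0,0,0.06,0,-11,0,1],
  [0,0,0.06,0,-17,0,1],
  [0,0,0.06,0,-23,0,1],
  [0,0,0.06,0,-29,0,1],
  [0,0,0.06,0,-35,0,1],
  [0,0,0.06,0,-35,0,1],
  [0,0,0.06,0,-35,0,1],
])

```text
t: 9.02
eef_pos: [0.6196, 0.1, 0.1345]
tool_rot: [0.093, 0.911, 0.285, 0.282]
contact_force: [1.2, 0.4, 0.1]
gripper_width: 0.001
```

```bash
cat > v.py <<'E'
from h import *
import sys
def proj(cam,p):
    T=np.linalg.inv(np.array(cam["extrinsics"]));q=(T[:3,:3]@p+T[:3,3])*[1,-1,-1]
    return cv2.projectPoints(q.reshape(1,3),np.zeros(3),np.zeros(3),np.array(cam["intrinsics"]),np.array(cam["D"]))[0].ravel()
o=bot.get_obs();cam=bot.read_camera("scene");p=o["eef_pos"];w,x,y,z=o["tool_rot"]
from scipy.spatial.transform import Rotation as R
zt=R.from_quat([x,y,z,w]).as_matrix()[:,2];print(p,zt)
a,b=230,130
im=cv2.convertScaleAbs(cam["color"],alpha=1.8,beta=15)[b:b+80,a:a+100]
im=cv2.cvtColor(cv2.resize(im,None,fx=7,fy=7,interpolation=cv2.INTER_NEAREST),cv2.COLOR_RGB2BGR)
for k,c in((0,(0,0,255)),(.019,(255,0,255)),(.073,(0,255,0))):
    u=proj(cam,p-k*zt);print(k,u);cv2.circle(im,tuple(int(t) for t in (u-[a,b]+.5)*7),4,c,-1)
cv2.imwrite(sys.argv[1],im)
E
python3 v.py pics/t6.png
```

```text
[0.61957252 0.1000235  0.13449127] [ 0.5670988  -0.00807578 -0.82361018]
0 [281.61938472 190.85893737]
0.019 [280.71800601 184.38332231]
0.073 [278.05713143 165.2954999 ]
```

View pics/t6.png

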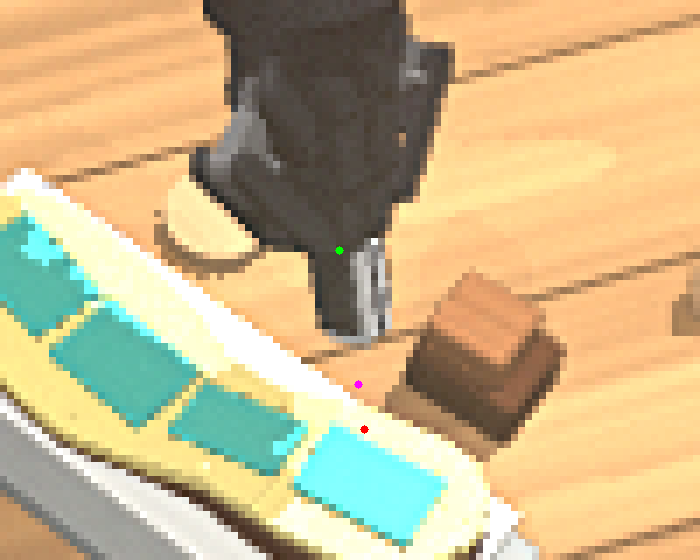

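```bash
sed -i 's/read_camera("scene")/read_camera(sys.argv[2])/; s/a,b=230,130/a,b=(230,130) if sys.argv[2]=="scene" else (190,120)/' v.py; python3 v.py pics/t7.png top
```

```text
[0.61770443 0.10079066 0.13326461] [ 0.56668616 -0.00661301 -0.8239072 ]
0 [236.75876233 172.43987796]
0.019 [236.23205943 175.53870088]
0.073 [234.65761038 184.81832459]
```

View pics/t7.png

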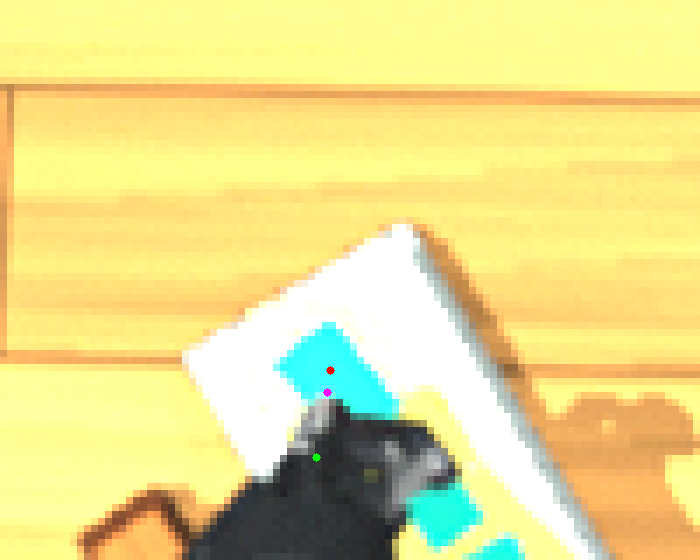

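Run:
```python
from h import *
s=bot.read_camera("scene");t=bot.read_camera("top")
from scipy.optimize import least_squares
def tri(a,b):
    (o1,d1),(o2,d2)=ray(s,a),ray(t,b);A=np.array([d1,-d2]).T;k=np.linalg.lstsq(A,o2-o1,rcond=None)[0]
    p,q=o1+k[0]*d1,o2+k[1]*d2;return (p+q)/2,np.linalg.norm(p-q)
from scipy.spatial.transform import Rotation as R
o=bot.get_obs();w,x,y,z=o["tool_rot"];M=R.from_quat([x,y,z,w]).as_matrix()
for a in((280.2,177),(280.2,178)):
  for b in((235.5,176.5),(235.5,178)):
    p,e=tri(a,b);print(p.round(4),e.round(4),"tool",((p-o["eef_pos"])@M).round(4), "world",(p-o["eef_pos"]).round(4))
```

```text
[0.6012 0.1004 0.1743] 0.0014 tool [ 0.0056  0.0041 -0.0436] world [-0.0189  0.0003  0.0399]
[0.5978 0.1013 0.1687] 0.0 tool [ 0.0012 -0.0001 -0.0408] world [-0.0223  0.0012  0.0342]
[0.6016 0.1006 0.1701] 0.0015 tool [ 0.0041  0.0027 -0.0398] world [-0.0185  0.0005  0.0356]
[0.5982 0.1016 0.1644] 0.0002 tool [-0.0003 -0.0015 -0.0371] world [-0.0219  0.0014  0.0299]
```

Triangulating from both views puts the real closed fingertip about 38 mm short of the reported TCP, along the tool axis. With the tool pointing down, heel contact should therefore come at a reported z of about 0.048. I'll return upright and descend to that.

Request:
step_arm([
  [0,0,0,0,7,0,1],
  [0,0,0,0,14,0,1],
  [0,0,0,0,21,0,1],
  [0,0,-0.015,0,28,0,1],
  [0,0,-0.03,0,35,0,1],
  [0,0,-0.045,0,35,0,1],
  [0,0,-0.06,0,35,0,1],
  [0,0,-0.07,0,35,0,1],
  [0,0,-0.075,0,35,0,1],
  [0,0,-0.075,0,35,0,1],
])

```text
t: 10.05
eef_pos: [0.6188, 0.0998, 0.0577]
tool_rot: [0.001, 0.954, 0.299, -0.007]
contact_force: [-1.1, -0.6, 0.2]
gripper_width: 0.001
```

```bash
python3 f.py
```

```text
10.3 [ 0.6192  0.1004  0.06    0.1436 -0.1688 -0.2118  0.0347 -0.0126 -0.005 ] [0.    0.    0.001 0.416 0.334 0.556 0.01  0.027 0.029]
shift px -0.01 0.01 0.99
```

Request:
step_arm([
  [0,0,-0.001,0,0,0,1],
  [0,0,-0.002,0,0,0,1],
  [0,0,-0.003,0,0,0,1],
  [0,0,-0.004,0,0,0,1],
  [0,0,-0.004,0,0,0,1],
])

```text
t: 10.77
eef_pos: [0.6197, 0.0996, 0.0549]
tool_rot: [0.003, 0.954, 0.299, -0.006]
contact_force: [-0.3, -0.1, -0.8]
gripper_width: 0.003
```

```bash
python3 f.py
```

```text
11.0167 [ 0.6199  0.0997  0.0551 -0.1069  0.2843  0.1481 -0.0036 -0.0156  0.0153] [0.    0.    0.    0.881 0.429 0.382 0.038 0.016 0.03 ]
shift px 0.02 -0.0 1.0
```

Request:
step_arm([
  [-0.001,0.001,-0.001,0,0,0,1],
  [-0.002,0.003,-0.002,0,0,0,1],
  [-0.002,0.003,-0.003,0,0,0,1],
  [-0.002,0.003,-0.003,0,0,0,1],
])

```text
t: 11.4
eef_pos: [0.6176, 0.103, 0.0519]
tool_rot: [0.003, 0.954, 0.3, -0.006]
contact_force: [-0.3, 0.3, 0.5]
gripper_width: 0.003
```

```bash
python3 f.py
```

```text
11.65 [0.618  0.1027 0.0522 0.4062 0.2199 0.1582 0.0165 0.0077 0.0125] [0.    0.    0.    0.238 0.149 0.466 0.023 0.008 0.023]
shift px 0.02 -0.0 0.99
```

Request:
step_arm([
  [0,0,-0.001,0,0,0,1],
  [0,0,-0.002,0,0,0,1],
  [0,0,-0.002,0,0,0,1],
])

```text
t: 11.95
eef_pos: [0.6178, 0.1026, 0.05]
tool_rot: [0.003, 0.954, 0.299, -0.006]
contact_force: [-0.1, -0.3, 0.4]
gripper_width: 0.001
```

```bash
python3 f.py
```

```text
12.2 [ 0.6179  0.1027  0.0502  0.1617 -0.3372  0.126   0.0316  0.001   0.0086] [0.    0.    0.    0.58  0.42  0.273 0.022 0.03  0.022]
shift px 0.01 -0.0 1.0
```

Request:
step_arm([
  [0,0,-0.001,0,0,0,1],
  [0,0,-0.002,0,0,0,1],
  [0,0,-0.002,0,0,0,1],
])

```text
t: 12.5
eef_pos: [0.6181, 0.1027, 0.0482]
tool_rot: [0.003, 0.954, 0.299, -0.006]
contact_force: [0.7, 0.3, 0.1]
gripper_width: 0.002
```

```bash
python3 f.py
```

```text
12.75 [ 0.6181  0.1027  0.0483 -0.1918  0.1183  1.0202  0.0149  0.0247 -0.031 ] [0.    0.    0.    0.382 0.501 0.291 0.017 0.038 0.027]
shift px 0.12 -0.05 0.99
```

Request:
step_arm([
  [0,0,-0.001,0,0,0,1],
  [0,0,-0.002,0,0,0,1],
  [0,0,-0.003,0,0,0,1],
  [0,0,-0.003,0,0,0,1],
])

```text
t: 13.13
eef_pos: [0.6181, 0.1027, 0.0452]
tool_rot: [0.003, 0.954, 0.299, -0.006]
contact_force: [-0.0, -0.8, 1.3]
gripper_width: -0.003
```

```bash
python3 f.py
```

```text
13.3833 [ 0.6181  0.1027  0.0453 -0.3964 -0.0187  2.046  -0.0044 -0.0063  0.0245] [0.    0.    0.    0.658 0.58  0.442 0.015 0.028 0.027]
shift px 0.2 0.56 1.11
```

Request:
step_arm([
  [-0.0045,-0.004,0,0,0,0,1],
  [-0.009,-0.008,0,0,0,0,1],
  [-0.0135,-0.012,0,0,0,0,1],
  [-0.018,-0.016,0,0,0,0,1],
  [-0.0225,-0.02,0,0,0,0,1],
  [-0.027,-0.024,0,0,0,0,1],
  [-0.0315,-0.028,-0.001,0,0,0,1],
  [-0.036,-0.032,-0.0025,0,0,0,1],
  [-0.0405,-0.036,-0.004,0,0,0,1],
  [-0.043,-0.038,-0.005,0,0,0,1],
])

```text
t: 14.27
eef_pos: [0.5738, 0.0636, 0.0398]
tool_rot: [0.003, 0.954, 0.299, -0.007]
contact_force: [0.3, 0.5, 2.7]
gripper_width: 0.001
```

```bash
python3 f.py
```

```text
14.5167 [ 0.5737  0.0635  0.0397 -2.1088 -2.1854  2.5818 -0.3538  0.3762 -0.0107] [0.    0.    0.    0.715 0.437 0.19  0.159 0.184 0.034]
shift px 0.09 0.43 0.85
```

Request:
step_arm([
  [-0.0048,-0.0033,-0.0015,0,0,0,1],
  [-0.0096,-0.0066,-0.003,0,0,0,1],
  [-0.0144,-0.0099,-0.0045,0,0,0,1],
  [-0.0192,-0.0132,-0.006,0,0,0,1],
  [-0.024,-0.0165,-0.0078,0,0,0,1],
  [-0.0288,-0.0198,-0.0094,0,0,0,1],
  [-0.0336,-0.0231,-0.0102,0,0,0,1],
  [-0.0384,-0.0264,-0.0105,0,0,0,1],
  [-0.0432,-0.0297,-0.011,0,0,0,1],
  [-0.047,-0.0325,-0.011,0,0,0,1],
])

```text
t: 15.4
eef_pos: [0.5276, 0.0319, 0.0293]
tool_rot: [0.003, 0.954, 0.299, -0.006]
contact_force: [1.7, 0.3, 2.0]
gripper_width: -0.002
```

```bash
python3 f.py
```

```text
15.65 [ 0.5268  0.0313  0.0291 -1.297  -0.8719  2.6709 -0.1831  0.2036 -0.0068] [0.    0.    0.    0.322 0.45  0.373 0.175 0.187 0.009]
shift px 0.22 -0.09 0.5
```

Request:
step_arm([
  [-0.006,-0.0027,0,0,0,0,1],
  [-0.012,-0.0054,0,0,0,0,1],
  [-0.018,-0.0081,0,0,0,0,1],
  [-0.024,-0.0108,0,0,0,0,1],
  [-0.03,-0.0135,0,0,0,0,1],
  [-0.036,-0.0162,0,0,0,0,1],
  [-0.042,-0.0189,0,0,0,0,1],
  [-0.048,-0.0216,0,0,0,0,1],
  [-0.053,-0.024,-0.0005,0,0,0,1],
  [-0.053,-0.024,-0.0015,0,0,0,1],
])

```text
t: 16.53
eef_pos: [0.4733, 0.0073, 0.0276]
tool_rot: [0.003, 0.954, 0.299, -0.007]
contact_force: [-1.7, -0.2, 2.8]
gripper_width: -0.003
```

Request:
step_arm([
  [0,0,-0.001,0,0,0,1],
  [0,0,-0.002,0,0,0,1],
  [0,0,-0.003,0,0,0,1],
  [0,0,-0.003,0,0,0,1],
  [0,0,-0.003,0,0,0,1],
])

```text
t: 16.95
eef_pos: [0.4745, 0.008, 0.0245]
tool_rot: [0.003, 0.954, 0.299, -0.006]
contact_force: [-2.4, -0.7, 4.2]
gripper_width: 0.003
```

```bash
python3 f.py; python3 v.py pics/e.png scene
```

```text
17.2 [ 0.4748  0.0082  0.0247 -2.8264 -1.3957  4.2676 -0.2829  0.5985  0.0086] [0.    0.    0.    0.412 0.656 0.376 0.021 0.036 0.018]
shift px 0.38 1.49 0.64
[0.47494104 0.00823524 0.02473773] [-0.00956355 -0.00918024 -0.99991213]
0 [234.35196025 177.42133555]
0.019 [234.15597725 174.07377768]
0.073 [233.56407576 163.95182329]
```

Run:
```python
from h import *
im=bot.read_camera("scene")["color"][110:222,180:330]
cv2.imwrite("pics/e2.png",cv2.cvtColor(cv2.resize(im,None,fx=5,fy=5,interpolation=cv2.INTER_CUBIC),cv2.COLOR_RGB2BGR))
```

View pics/e2.png

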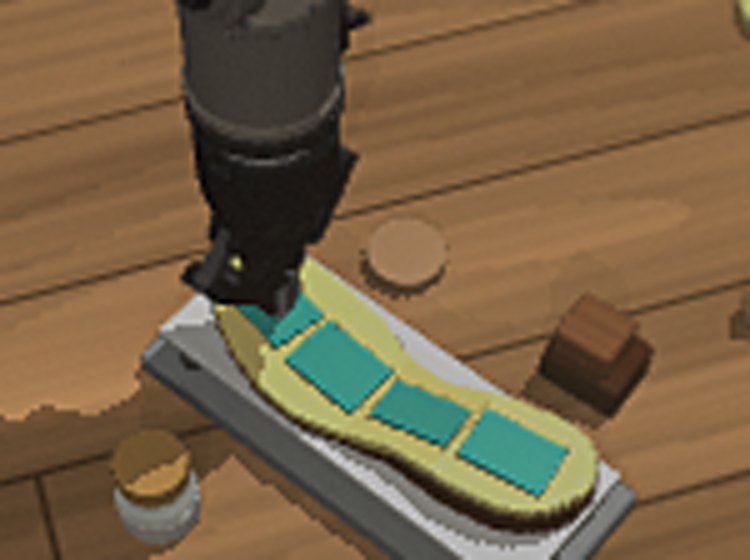

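The picture shows the gripper over the toe piece, with its body at about (270,290). The bed is visibly lower, and the jar, block and rosette are where they were. One last steadiness check, then I hand in.

```bash
python3 f.py; python3 f.py; python3 -c "
from station import bot
print(bot.hand_in())"
```

```text
17.6 [ 0.4749  0.0082  0.0247 -2.6651 -1.2288  4.4606 -0.2654  0.6358 -0.0067] [0.    0.    0.    0.415 0.209 0.124 0.02  0.021 0.031]
shift px 0.44 1.51 0.65
17.9 [ 0.4749  0.0082  0.0247 -3.1583 -1.1615  4.5426 -0.2395  0.6826  0.0059] [0.    0.    0.    0.623 0.524 0.306 0.037 0.041 0.031]
shift px 0.41 1.54 0.64
the job is handed in; nothing more can be done
None
```

I stroked the closed fingertips lightly from the heel piece over the arch and ball to the toe. I handed in at about 18 s, still pressing on the toe piece; the hand-in reports no verdict.

- **Final hold:** the last readings were steady. The vertical force was about 4.5 N and the bed was about 8 mm down (judged from force, height and image shift), with the tip within about 2 mm of the toe piece's measured middle.
- **Along the way:** the vertical force was 2 to 3 N where I measured it on the heel, arch and ball pieces. I estimate the bed stayed 3 to 4 mm down until the final push.
- **Bystanders:** the jar, heel block and rosette look unmoved in the last picture. I did not check the mug, phone, hammer and spare sole again, but the arm's path kept well clear of them.
- **What disagreed:**
  - The real closed fingertips sit about 38 mm short of the reported TCP. I found no contact at the expected height, so I measured the tip in both cameras, and touch on the heel piece confirmed it.
  - A sideways force of about 3 N remained at the end, probably friction, but it was steady.
- **Not measured directly:** I had no per-piece contact reading, so the touches are inferred from position and wrist force.

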